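# Square a stack of gel plates, then hold the plate box lid at its balance point

## Task

A colleague is about to put the four glass gel plates away and needs both hands for it. First tap the stack on the white assembly block square, so that all four plates lie flush on every side, and leave it lying there; then lift the amber lid of the plate box smoothly to its balance point, where its weight is right over the hinge and it wants to fall neither shut nor backwards (it has no stay), and finish while still holding it there, motionless. Leave the bottle, the beaker and the tube rack alone.

Things in the scene. Friction and masses are not known exactly. Their poses are not given: they have to be found in the camera images.
- block: White plastic assembly block with a black rubber top, fixed to the bench, 70 x 36 x 25 mm high (its x, y, z). Origin: centre of its underside. The stack of plates lies on it and overhangs it on all sides, so fingers can reach below the plate edges.
- plate1: Bottom plate of the loose stack, origin at its underside centre, 25 mm above the bench. All four alike: greenish clear glass, 100 mm (x) x 60 mm (y) x 4 mm thick, 60 g, sliding on one another. At the start each lies within 9 mm along x, 5 mm along y and 0.1 rad of the block's centre and x axis, out of line with the others. The stack is 16 mm high, its top 41 mm above the bench.
- plate2: Second plate from below, as plate1; origin at its underside centre, 29 mm above the bench.
- plate3: Third plate from below, as plate1; origin at its underside centre, 33 mm above the bench.
- plate4: Top plate, as plate1; origin at its underside centre, 37 mm above the bench.
- plate_box: Plate box, fixed to the bench: grey open box, outside 160 (x) x 210 (y) x 85 mm high, walls 8 mm, with an amber 8 mm acrylic lid hinged along its rear (+x) rim. Origin: centre of its underside; its front (-x) faces the robot. It stands left or right of the block.
- lid_hinge (a point): Point on the lid's hinge axis, at mid-width: 88 mm behind (+x of) the box's origin and 79 mm above the bench. The axis runs along the box's y. Fixed to the box.
- lid_bar (a point): Middle of the lid's steel bow handle: a round bar 12 mm thick, 100 mm long, parallel to the hinge axis, on an end post at each end, its axis 36 mm off the lid's outer face. Lid shut: 150 mm in front (-x) of the hinge axis, 50 mm above it, 129 mm above the bench. It turns with the lid and can turn between the fingers. The 220 mm wide lid reaches 32 mm beyond the bar to its free edge.
- lid (a joint): Lid angle in rad: 0 = shut, grows as the front edge rises, stop at 2.5. Lid about 0.5 kg, centre of mass (when shut) 111 mm in front of the hinge axis and 20 mm above: it balances at 1.40 rad (80 degrees; the bar then 24 mm behind and 156 mm above the hinge axis). Below that it falls shut, beyond it falls back; by itself it stays only within 0.05 to 0.09 rad of balance.
- bottle: Clear glass reagent bottle with an orange cap, 68 mm across, 170 mm tall, standing loose behind the plate box. Origin: centre of its base.
- beaker: Small glass beaker, 54 mm across, 70 mm tall, standing loose behind the assembly block. Origin: centre of its base.
- tube_rack: White tube rack with capped tubes, 55 (x) x 130 (y) x 72 mm high, standing loose to the robot's right of the work. Origin: centre of its underside.
Not all that is in view belongs to the job. What is shaped like the plate4 but black or green is not meant.

How it is judged:
On the way:
1. the four plates lie flush on the block, let go and at rest, the lid still shut (horizontal distance between each of plate2, plate3, plate4 and plate1 below 0.003 m and angle between the x axis of each of plate2, plate3, plate4 and the x axis of plate1, either way round below 0.035 rad and height (world z) of each of plate1, plate2, plate3, plate4 above 0.022 m and angle between each of plate1, plate2, plate3, plate4's own z axis and vertical below 0.08 rad and linear speed of each of plate1, plate2, plate3, plate4 below 0.01 m/s and contact force between the fingers and plate1 below 0.05 N and contact force between the fingers and plate2 below 0.05 N and contact force between the fingers and plate3 below 0.05 N and contact force between the fingers and plate4 below 0.05 N and value of joint lid below 0.1 rad), for 0.2 s.
At the end, for the whole second after the job is handed in: The lid stands still (below 0.05 rad/s) at its balance point of 1.40 rad, within 0.09 rad (5 degrees), held by the fingers (more than 0.5 N) and leaning on nothing else; the four plates still lie level on the block, squared: each centre within 3 mm and each yaw within 0.035 rad of the bottom plate (value of joint lid between 1.31 and 1.49 rad and velocity of joint lid between -0.05 and 0.05 rad/s and contact force between the fingers and lid above 0.5 N and contact force between lid and bottle below 0.1 N and horizontal distance between each of plate2, plate3, plate4 and plate1 below 0.003 m and angle between the x axis of each of plate2, plate3, plate4 and the x axis of plate1, either way round below 0.035 rad and height (world z) of each of plate1, plate2, plate3, plate4 above 0.022 m and angle between each of plate1, plate2, plate3, plate4's own z axis and vertical below 0.08 rad and linear speed of each of plate1, plate2, plate3, plate4 below 0.01 m/s); the arm keeps its last pose, push and grip.
It fails at once if the lid is flung or dropped (faster than 2 rad/s) (velocity of joint lid above 2 rad/s or velocity of joint lid below -2 rad/s).
It fails at once if the lid goes over backwards (past 1.75 rad) (value of joint lid above 1.75 rad).
It fails at once if the bottle, beaker or tube rack is shifted by more than 20 mm or tipped (distance of any of bottle, beaker, tube_rack from where it was at the start of the episode above 0.02 m or angle between any of bottle, beaker, tube_rack's own z axis and vertical above 0.3 rad).
It also fails if it takes over 72 s, if anything falls off the work surface, if the arm or the gripper's body presses on something with over 40 N, if the wrist force passes 120 N, or if a joint passes its speed limit or range.

## Robot

A 7-joint arm with a two-finger parallel gripper is mounted at the origin on the work surface. World frame = base frame: x ahead of the robot, y to its left, z up, the work surface at z = 0. Lengths are in m, angles in rad, forces in N, time in s.
With the tool pointing down it reaches from about 0.35 to 0.9 m from the base axis. Payload 8.1 kg.
Tool frame: the origin (TCP) lies at the very end of the fingers, on their centre line; the grasp point (between the pads) lies 19 mm behind it; z points along the fingers, y is the line along which they close (so a half turn about z gives the same grasp; the last joint's range is limited). The gripper opens to 92 mm and grips with 3 to 60 N. Pads are 19 mm wide; open, the fingers measure 130 mm over their backs; the gripper's body (75 mm by 190 mm) begins 47 mm behind the grasp point.
Start: joints at [1.238, 0.434, 0.025, 1.573, -0.012, 1.134, -0.075], TCP at [0.142, -0.609, 0.227] pointing down, gripper open.
Joint ranges: [-2.62, 2.62], [-0.44, 2.09], [-1.27, 1.32], [0.08, 2.57], [-1.32, 4.46], [0.12, 2], [-2.74, 2.74]. Speed limits (rad/s): [2.22, 2.22, 3.01, 3.01, 3.14, 3.14, 3.14].

## Interface

Orientations are given as a rotation vector (axis times angle).
In Python, from cell import arm gives the robot as it stands.
- The arm moves only by the shell command python3 -m pendant 'ROWS' [FORCE]. ROWS is a JSON object of lists of equal length, an entry for each row: "slide": the shift along the tool's x, y, z in units of 0.3 m (1.0 is 0.3 m), a list of three; "dr": the turn, a rotation vector about the tool's x, y, z in units of 0.12 rad (1.0 is 0.12 rad), a list of three; "claw": the opening, from 0 (shut) to 1 (fully open). In form: {"slide": [[tx, ty, tz], ...], "dr": [[ax, ay, az], ...], "claw": [claw, ...]}. A call has 1 to 10 rows; each row shifts and turns the commanded pose from where the row before left it, along the tool's axes as they then stand; what a row does not reach is not made up. A row lasts 1/10 s, in which the tool goes at most 50 mm and 8.59 degrees, less where a joint would pass 70% of its speed; a pose out of reach is approached as far as the arm can. A call with a number of a shift or a turn outside -1 to 1 is refused whole. A call with a gripper value outside its range is refused whole. The fingers move at their own pace and stop on an object; FORCE is the grip in N (left out, the last holds). Time passes only in rows, so rows that do not move let the fingers close. It gives the time, the measured TCP pose, the force, the opening and the grip force at its end, in the units of the state.
- arm.observe(): the state, without advancing time (a new reading comes with each control period).
- arm.get_image(name): name is "side" or "top" or "wrist"; returns the picture (480x640x3 uint8, red, green, blue); there is no depth.
- arm.calibration(name): a dict with "K" (3x3 intrinsics, pixels), "xyz" and "orientation" of the camera in the world. Camera axes: x right, y up, looking along -z (the intrinsics and any distortion apply to the point x, -y, -z); pixel columns grow to the right and rows downward; lengths in m; the calibration is good to about 2 mm. A picture is of the moment at which its call begins: read the wrist's pose just before it. calibration takes no time and is no camera call; for the wrist camera it gives the pose at the moment of the call.
- arm.sign_off(): hands the job in; it is judged then, once.
The state is a dict: "clock": time; "joints": joint angles; "dq": joint speeds; "joint_efforts": joint torques, N m; "position": TCP position; "ee_rot": TCP orientation; "force": force on the tool from outside, world axes, zero at the start; "ft_torque": the same for the moment, N m; "width": opening from 0.0 (shut) to 1.0 (fully open); "gripper_force": force on a finger pad.
Only numpy, scipy, OpenCV 4.12 (cv2) and the standard library are available. Lean on these libraries where they do the work, as an engineer would, in place of code of your own. Each camera call takes 0.05 s, during which the arm holds its last target. There are 200 camera calls.

## Working session

There is one attempt and no reset: what is moved stays moved. The work goes in short steps, Python scripts to look and compute and a shell command to move; the robot and the scene stay as the last step left them, time stands still between calls to the robot, and variables do not carry over. Pictures are saved under pics/ and viewed, at most 10 in all, crops included, and the job is handed in when it is done.

```bash
mkdir -p pics; ls
python3 - <<'E'
from cell import arm
import cv2
for n in ("top","side"):
    im=arm.get_image(n); cv2.imwrite(f"pics/{n}0.png",im[:,:,::-1])
    c=arm.calibration(n); print(n,c)
s=arm.observe(); print(s)
E
```

```text
pics
top {'K': array([[545.19250628,   0.        , 310.31616987],
       [  0.        , 545.19250628, 242.3484772 ],
       [  0.        ,   0.        ,   1.        ]]), 'xyz': array([ 0.33900181, -0.08290476,  1.33066517]), 'orientation': array([ 0.12775959, -0.14182742, -1.59040698])}
side {'K': array([[566.51876312,   0.        , 317.89600627],
       [  0.        , 566.51876312, 236.94238843],
       [  0.        ,   0.        ,   1.        ]]), 'xyz': array([-0.06143839,  0.58869739,  0.85287317]), 'orientation': array([ 0.4108819 , -1.04083374, -2.2148594 ])}
{'clock': 0.1, 'joints': array([ 1.23840274,  0.43513634,  0.02498378,  1.57397935, -0.01158841,
        1.13402135, -0.07512259]), 'dq': array([-0.00011965, -0.00121994,  0.00080197, -0.0027035 , -0.00120653,
        0.00020566,  0.00309243]), 'joint_efforts': array([ 3.34118180e-03, -6.69123030e+01,  9.88423526e-01, -3.15145969e+01,
       -6.04582694e-02,  3.73767887e-02, -9.65251132e-06]), 'position': array([ 0.14219674, -0.60814486,  0.22604447]), 'ee_rot': array([-3.11953827e+00, -3.59858729e-01,  4.71912888e-04]), 'force': array([-0.17362924, -0.98127686,  0.27567678]), 'ft_torque': array([-0.005025  , -0.00648847,  0.00721808]), 'gripper_force': 0.0, 'width': 0.9996651655120505}
```

View pics/top0.png

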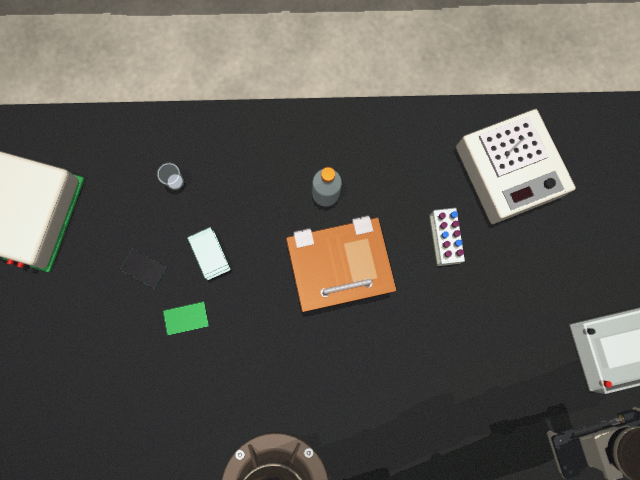

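View pics/side0.png

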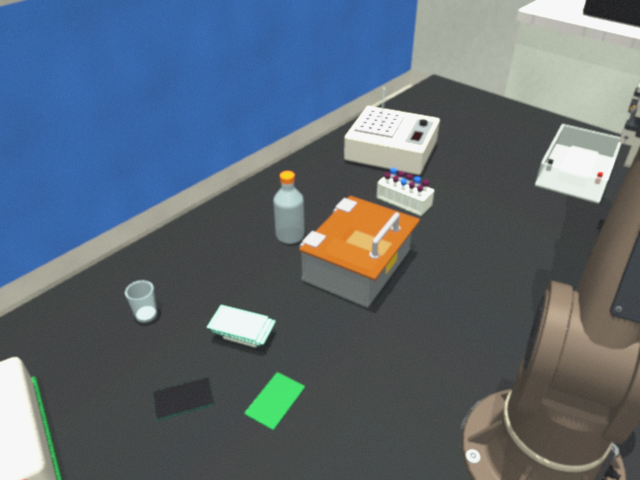

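The views show the following:

- **Glass stack:** pale, at top (209,254) and side (241,327).
- **Look-alikes:** the black plate at top (144,268) and the green one at (186,318). Both lie flat on the bench, so I rule them out.
- **Box:** at top (341,265), with its bar running from (324,293) to (369,284).
- **Bottle:** at (327,186).
- **Beaker:** at (171,177).
- **Rack:** at (448,237).

```bash
cat > h.py <<'E'
import numpy as np, cv2
from cell import arm
from scipy.spatial.transform import Rotation as R
def onplane(cam,px,z):
    c=arm.calibration(cam) if isinstance(cam,str) else cam; K=c["K"]; px=np.atleast_2d(px).astype(float)
    d=np.c_[(px[:,0]-K[0,2])/K[0,0],-(px[:,1]-K[1,2])/K[1,1],-np.ones(len(px))]
    d=R.from_rotvec(c["orientation"]).apply(d); o=np.array(c["xyz"])
    return o+d*((z-o[2])/d[:,2])[:,None]
def state():
    s=arm.observe(); r=R.from_rotvec(s["ee_rot"]).as_matrix()
    print("t",round(s["clock"],2),"p",np.round(s["position"],4),"tx",np.round(r[:,0],3),"ty",np.round(r[:,1],3),"tz",np.round(r[:,2],3),"F",np.round(s["force"],1),"w",round(s["width"],3),"g",round(s["gripper_force"],1),"q",np.round(s["joints"],2))
    return s,r
def todr(Rt):  # remaining turn, in tool axes, units of .12
    s=arm.observe(); return (R.from_rotvec(s["ee_rot"]).inv()*R.from_matrix(Rt)).as_rotvec()/.12
E
python3 - <<'E'
from h import *
im=cv2.imread("pics/top0.png"); hsv=cv2.cvtColor(im,cv2.COLOR_BGR2HSV)
def big(m,roi):
    x0,y0,x1,y1=roi; k=np.zeros_like(m); k[y0:y1,x0:x1]=m[y0:y1,x0:x1]
    c=max(cv2.findContours(k,0,2)[0],key=cv2.contourArea); return c
def rect(c,z,n):
    w=onplane("top",c[:,0,:],z)
    r=cv2.minAreaRect((w[:,:2]*1000).astype(np.float32)); print(n,np.round(r[0],1),np.round(r[1],1),round(r[2],2))
    return r
v=(hsv[:,:,2]>110).astype(np.uint8)*255
c=big(v,(180,220,240,290)); rect(c,.041,"stack all")
t=(hsv[:,:,2]>205).astype(np.uint8)*255
rect(big(t,(180,220,240,290)),.041,"stack bright")
o=((hsv[:,:,0]<20)&(hsv[:,:,1]>120)&(hsv[:,:,2]>100)).astype(np.uint8)*255
c=cv2.convexHull(big(o,(280,210,400,320))); r=rect(c,.093,"lid(182x220)")
print(np.round(cv2.boxPoints(r)))
print("bar ends",onplane("top",[(324,293),(369,284)],.129)[:,:2])
for n,p,z in(("bottlecap",(328,175),.17),("beaker base",(174,182),0),("rack",(448,237),.06)): print(n,onplane("top",p,z))
a=cv2.resize(im[225:290,175:245],None,fx=7,fy=7,interpolation=cv2.INTER_CUBIC)
s=cv2.imread("pics/side0.png")[295:360,195:285]; s=cv2.resize(s,None,fx=4,fy=4,interpolation=cv2.INTER_CUBIC)
out=np.zeros((455,850,3),np.uint8); out[:,:490]=a; out[:260,490:850]=s
cv2.imwrite("pics/crop1.png",out[:,:800])
E
```

```text
stack all [541.3 146.9] [116.5  64.8] 23.29
stack bright [541.1 146.1] [113.5  61.7] 23.28
lid(182x220) [ 502.  -163.8] [176.1 220. ] 11.19
[[ 394.  -73.]
 [ 437. -289.]
 [ 610. -255.]
 [ 567.  -39.]]
bar ends [[ 0.43264757 -0.1235721 ]
 [ 0.45012073 -0.22355386]]
bottlecap [[ 0.68938972 -0.13849557  0.17      ]]
beaker base [[0.7311126 0.2421243 0.       ]]
rack [[ 0.56368464 -0.42400929  0.06      ]]
```

View pics/crop1.png

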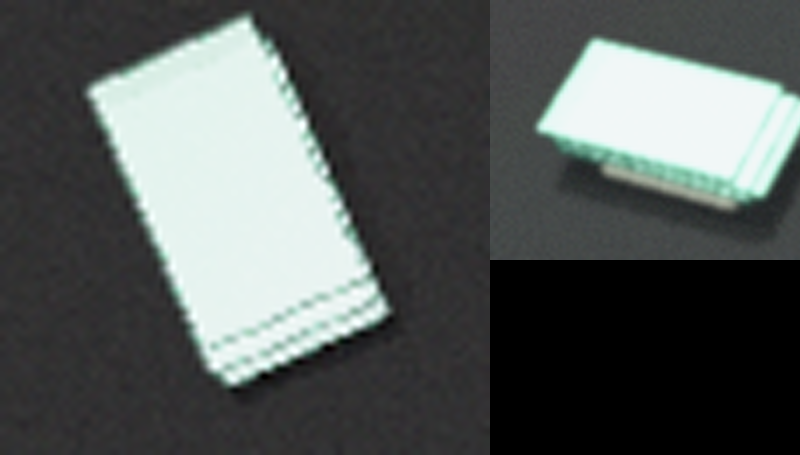

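The crop confirms the stack: clear, greenish, layered, on the white block. Its yaw is about 23.3°, and the plates are spread about 14 mm along x, with the top plate furthest to the rear. I'll move over it at the start height, which clears everything.

```bash
python3 -m pendant '{"slide":[[0.0935,-0.1075,0],[0.0935,-0.1075,0],[0.0935,-0.1075,0],[0.0935,-0.1075,0],[0.0935,-0.1075,0],[0.0935,-0.1075,0],[0.0935,-0.1075,0],[0.0935,-0.1075,0],[0.0935,-0.1075,0],[0.0935,-0.1075,0]],"dr":[[0,0,0],[0,0,0],[0,0,0],[0,0,0],[0,0,0],[0,0,0],[0,0,0],[0,0,0],[0,0,0],[0,0,0]],"claw":[1,1,1,1,1,1,1,1,1,1]}' 20
python3 -m pendant '{"slide":[[0.0935,-0.1075,0],[0.0935,-0.1075,0],[0.0935,-0.1075,0],[0.0935,-0.1075,0],[0.0935,-0.1075,0],[0.0935,-0.1075,0],[0.0935,-0.1075,0],[0.0935,-0.1075,0],[0.0935,-0.1075,0],[0.0935,-0.1075,0]],"dr":[[0,0,0],[0,0,0],[0,0,0],[0,0,0],[0,0,0],[0,0,0],[0,0,0],[0,0,0],[0,0,-0.75],[0,0,-0.72]],"claw":[1,1,1,1,1,1,1,1,1,1]}'
python3 - <<'E'
from h import *
state()
w=onplane("side",[(223.75,337.5),(257.5,346.7)],0.0); print("block lower edge",w, np.linalg.norm(w[1]-w[0]))
c=arm.calibration("wrist"); im=arm.get_image("wrist"); cv2.imwrite("pics/w1.png",im[:,:,::-1]); print(c)
E
```

```text
clock: 1.1
position: [0.3423, -0.229, 0.2267]
ee_rot: [3.121, 0.36, -0.0]
force: [0.3, -1.4, 0.2]
width: 1.004
gripper_force: 0.0
clock: 2.1
position: [0.539, 0.15, 0.2263]
ee_rot: [3.076, 0.638, -0.001]
force: [1.1, -0.2, 0.2]
width: 0.999
gripper_force: 0.0
t 2.1 p [0.539  0.15   0.2263] tx [ 0.918  0.397 -0.   ] ty [ 0.397 -0.918  0.   ] tz [-0. -0. -1.] F [ 1.1 -0.2  0.2] w 0.999 g 0.0 q [ 0.02  0.38 -0.53  1.7   0.21  1.11 -1.73]
block lower edge [[ 5.68199812e-01  1.76903926e-01 -1.11022302e-16]
 [ 5.02361689e-01  1.48606840e-01  0.00000000e+00]] 0.07166159075987863
{'K': array([[359.50403728,   0.        , 323.14428339],
       [  0.        , 359.50403728, 243.85419122],
       [  0.        ,   0.        ,   1.        ]]), 'xyz': array([0.61271731, 0.18222764, 0.3837198 ]), 'orientation': array([-0.27010654,  0.17809823, -1.15303217])}
```

View pics/w1.png

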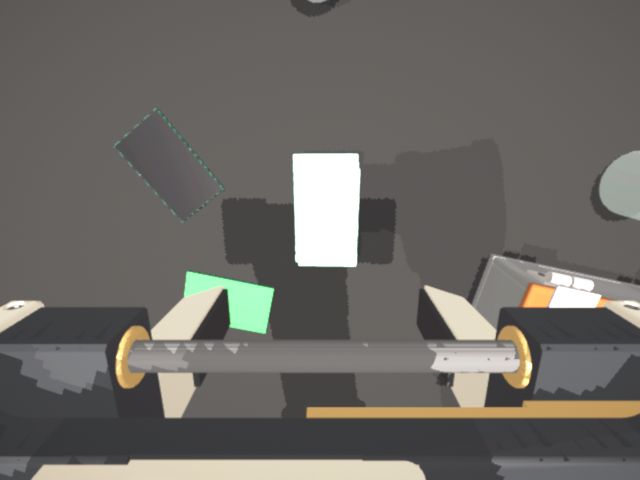

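Block centre from the side view is about (0.542, 0.147) at yaw 23.3°. Its edge measures 71.7 mm against the true 70, and the position agrees with the stack envelope. The wrist view shows the stack at (327,210), parallel to the tool. I'll descend and squeeze across y.

```bash
python3 -m pendant '{"slide":[[0.005,0.013,0.15],[0,0,0.15],[0,0,0.15],[0,0,0.12],[0,0,0.08],[0,0,0.04],[0,0,0.018],[0,0,0]],"dr":[[0,0,0],[0,0,0],[0,0,0],[0,0,0],[0,0,0],[0,0,0],[0,0,0],[0,0,0]],"claw":[1,1,1,1,1,1,1,1]}' 10
python3 -m pendant '{"slide":[[0,0,0],[0,0,0],[0,0,0],[0,0,0],[0,0,0],[0,0,0],[0,0,0],[0,0,0],[0,0,0],[0,0,0]],"dr":[[0,0,0],[0,0,0],[0,0,0],[0,0,0],[0,0,0],[0,0,0],[0,0,0],[0,0,0],[0,0,0],[0,0,0]],"claw":[0.9,0.85,0.8,0.76,0.73,0.7,0.67,0.64,0.62,0.6]}' 10
python3 -c "
from h import *
state()"
```

```text
clock: 2.95
position: [0.5413, 0.146, 0.0145]
ee_rot: [-3.077, -0.634, -0.0]
force: [-0.3, -0.3, 0.7]
width: 0.999
gripper_force: 0.0
clock: 3.95
position: [0.5411, 0.1464, 0.0144]
ee_rot: [-3.076, -0.634, -0.0]
force: [-1.8, 2.4, 2.6]
width: 0.655
gripper_force: 10.0
t 3.95 p [0.5411 0.1464 0.0144] tx [0.919 0.395 0.   ] ty [ 0.395 -0.919 -0.   ] tz [ 0.  0. -1.] F [-1.8  2.4  2.6] w 0.655 g 10.0 q [-0.06  0.63 -0.42  1.91  0.4   0.68 -1.89]
```

```bash
python3 -m pendant '{"slide":[[0,0,0],[0,0,0],[0,0,-0.1],[0,0,-0.1],[0.1,0,0],[0.12,0,0],[0.06,0,0],[0,0,0.1],[0,0,0.07],[0,0,0.03]],"dr":[[0,0,0],[0,0,0],[0,0,0],[0,0,0],[0,0,0],[0,0,0],[0,0,0],[0,0,0],[0,0,0],[0,0,0]],"claw":[0.85,0.85,0.85,0.7,0.6,0.5,0.35,0.35,0.35,0.35]}' 10
python3 -m pendant '{"slide":[[-0.02,0,0],[-0.015,0,0],[-0.01,0,0],[-0.01,0,0],[-0.008,0,0],[-0.008,0,0],[-0.006,0,0],[0,0,0]],"dr":[[0,0,0],[0,0,0],[0,0,0],[0,0,0],[0,0,0],[0,0,0],[0,0,0],[0,0,0]],"claw":[0.35,0.35,0.35,0.35,0.35,0.35,0.35,0.35]}'
python3 - <<'E'
from h import *
s,r=state(); C=np.array([.5415,.1465,0]); print("tool-frame offset from C",(s["position"]-C)@r*1000)
c=arm.calibration("wrist"); im=arm.get_image("wrist"); cv2.imwrite("pics/w2.png",im[:,:,::-1])
E
```

```text
clock: 4.95
position: [0.6171, 0.1778, 0.0119]
ee_rot: [3.076, 0.633, -0.005]
force: [-0.1, 0.5, 0.5]
width: 0.358
gripper_force: 0.0
clock: 5.75
position: [0.5977, 0.1702, 0.0148]
ee_rot: [-3.077, -0.633, -0.002]
force: [2.2, 0.6, 1.5]
width: 0.346
gripper_force: 1.3
t 5.75 p [0.5977 0.1702 0.0148] tx [0.919 0.395 0.001] ty [ 0.395 -0.919 -0.   ] tz [ 0.001  0.001 -1.   ] F [2.2 0.6 1.5] w 0.346 g 1.3 q [-0.08  0.7  -0.42  1.75  0.39  0.77 -1.86]
tool-frame offset from C [ 60.98178731   0.42440893 -14.71168561]
```

View pics/w2.png

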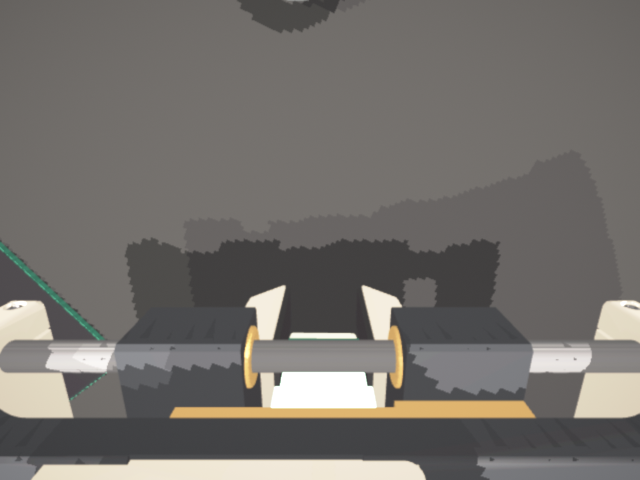

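The fingers are pushing on the far end at about 2 N, with the plate end visible between them at (322,340). I'll finish this push, then push from the near side.

```bash
python3 -m pendant '{"slide":[[-0.003,0,0],[-0.003,0,0],[0,0,0],[0.02,0,0],[0,0,-0.1],[0,0,-0.1],[-0.12,0,0],[-0.14,0,0],[-0.14,0,0],[-0.1,0,0]],"dr":[[0,0,0],[0,0,0],[0,0,0],[0,0,0],[0,0,0],[0,0,0],[0,0,0],[0,0,0],[0,0,0],[0,0,0]],"claw":[0.35,0.35,0.35,0.35,0.35,0.35,0.35,0.35,0.35,0.35]}'
python3 -m pendant '{"slide":[[0,0,0],[0,0,0.1],[0,0,0.07],[0,0,0.03],[0.02,0,0],[0.015,0,0],[0.01,0,0],[0.01,0,0],[0.01,0,0],[0,0,0]],"dr":[[0,0,0],[0,0,0],[0,0,0],[0,0,0],[0,0,0],[0,0,0],[0,0,0],[0,0,0],[0,0,0],[0,0,0]],"claw":[0.35,0.35,0.35,0.35,0.35,0.35,0.35,0.35,0.35,0.35]}'
python3 - <<'E'
from h import *
s,r=state(); C=np.array([.5415,.1465,0]); print("tool-frame offset from C",(s["position"]-C)@r*1000)
E
```

```text
clock: 6.8
position: [0.4598, 0.1106, 0.0737]
ee_rot: [3.076, 0.633, -0.006]
force: [0.6, -0.5, -0.3]
width: 0.349
gripper_force: 0.0
clock: 7.8
position: [0.4816, 0.1202, 0.0146]
ee_rot: [-3.077, -0.633, -0.001]
force: [-0.9, -0.7, -0.1]
width: 0.348
gripper_force: 0.0
t 7.8 p [0.4816 0.1202 0.0146] tx [0.919 0.395 0.001] ty [ 0.395 -0.919  0.   ] tz [ 0.001  0.    -1.   ] F [-0.9 -0.7 -0.1] w 0.348 g 0.0 q [-0.03  0.56 -0.43  2.07  0.41  0.59 -1.91]
tool-frame offset from C [-65.39146173   0.54779927 -14.68192102]
```

```bash
python3 -m pendant '{"slide":[[0.006,0,0],[0.006,0,0],[0.004,0,0],[0.004,0,0],[0,0,0]],"dr":[[0,0,0],[0,0,0],[0,0,0],[0,0,0],[0,0,0]],"claw":[0.35,0.35,0.35,0.35,0.35]}'
python3 -m pendant '{"slide":[[-0.03,0,0],[0,0,-0.1],[0,0,-0.1],[0.12,0,0],[0.14,0,0],[0.14,0,0],[0.09,0,0],[0,0,0.1],[0,0,0.07],[0,0,0.03]],"dr":[[0,0,0],[0,0,0],[0,0,0],[0,0,0],[0,0,0],[0,0,0],[0,0,0],[0,0,0],[0,0,0],[0,0,0]],"claw":[0.35,0.35,0.35,0.35,0.35,0.35,0.35,0.35,0.35,0.35]}'
python3 -m pendant '{"slide":[[-0.02,0,0],[-0.014,0,0],[-0.006,0,0],[-0.004,0,0],[0,0,0]],"dr":[[0,0,0],[0,0,0],[0,0,0],[0,0,0],[0,0,0]],"claw":[0.35,0.35,0.35,0.35,0.35]}'
python3 - <<'E'
from h import *
s,r=state(); C=np.array([.5415,.1465,0]); print("tool-frame offset from C",(s["position"]-C)@r*1000)
E
```

```text
clock: 8.3
position: [0.4868, 0.1224, 0.0143]
ee_rot: [-3.077, -0.633, -0.0]
force: [-1.7, -1.2, 0.7]
width: 0.348
gripper_force: 0.9
clock: 9.3
position: [0.612, 0.1763, 0.012]
ee_rot: [3.077, 0.634, -0.004]
force: [-0.4, -0.3, -0.4]
width: 0.347
gripper_force: 0.0
clock: 9.8
position: [0.6018, 0.1718, 0.0153]
ee_rot: [-3.077, -0.633, -0.003]
force: [0.9, -0.1, 0.8]
width: 0.351
gripper_force: 0.4
t 9.8 p [0.6018 0.1718 0.0153] tx [0.919 0.395 0.002] ty [ 0.395 -0.919  0.   ] tz [ 0.002  0.    -1.   ] F [ 0.9 -0.1  0.8] w 0.351 g 0.4 q [-0.08  0.71 -0.43  1.74  0.4   0.78 -1.87]
tool-frame offset from C [ 65.45195059   0.58420017 -15.21692811]
```

```bash
python3 -m pendant '{"slide":[[-0.006,0,0],[-0.006,0,0],[-0.004,0,0],[-0.0035,0,0],[0,0,0]],"dr":[[0,0,0],[0,0,0],[0,0,0],[0,0,0],[0,0,0]],"claw":[0.35,0.35,0.35,0.35,0.35]}'
python3 -c "
from h import *
s,r=state(); C=np.array([.5415,.1465,0]); print((s['position']-C)@r*1000)"
python3 -m pendant '{"slide":[[0.03,0,0],[0,0,-0.15],[0,0,-0.16],[0,0,-0.16],[-0.05,0,-0.16],[-0.12,0,0],[-0.06,0,0],[0,0,0]],"dr":[[0,0,0],[0,0,0],[0,0,0],[0,0,0],[0,0,0],[0,0,0],[0,0,0],[0,0,0]],"claw":[0.35,0.35,0.6,0.8,1,1,1,1]}'
python3 - <<'E'
from h import *
s,r=state()
for k in range(1):
    c=arm.calibration("wrist"); im=arm.get_image("wrist")
    cv2.imwrite("pics/w3.png",im[:,:,::-1])
    a=im[100:320,230:430,::-1]; 
    g=cv2.resize(a,None,fx=2.7,fy=2.7,interpolation=cv2.INTER_CUBIC)
    cv2.imwrite("pics/w3c.png",g)
im=arm.get_image("top")[:,:,::-1]; cv2.imwrite("pics/top3.png",im)
v=(cv2.cvtColor(im,cv2.COLOR_BGR2HSV)[:,:,2]>110).astype(np.uint8)*255
E
```

```text
clock: 10.3
position: [0.5961, 0.1695, 0.0145]
ee_rot: [-3.077, -0.634, -0.001]
force: [2.8, 1.2, 1.4]
width: 0.348
gripper_force: 1.5
t 10.3 p [0.5961 0.1695 0.0145] tx [0.919 0.395 0.001] ty [ 0.395 -0.919 -0.   ] tz [ 0.001  0.    -1.   ] F [2.8 1.2 1.4] w 0.348 g 1.5 q [-0.08  0.7  -0.43  1.76  0.4   0.77 -1.87]
[ 59.30592835   0.41073047 -14.47935804]
clock: 11.1
position: [0.5387, 0.1444, 0.2031]
ee_rot: [3.076, 0.633, -0.004]
force: [-0.1, 0.1, -0.5]
width: 0.824
gripper_force: 0.0
t 11.1 p [0.5387 0.1444 0.2031] tx [ 0.919  0.395 -0.002] ty [ 0.395 -0.919  0.001] tz [-0.002 -0.002 -1.   ] F [-0.1  0.1 -0.5] w 0.824 g 0.0 q [ 0.03  0.41 -0.53  1.74  0.23  1.07 -1.74]
```

View pics/w3c.png

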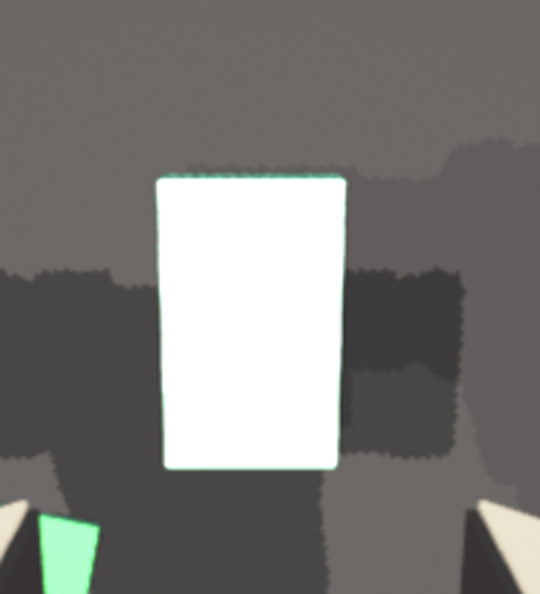

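From above the stack is one clean rectangle; in the crop its corners are at (157,178), (346,178), (338,468) and (164,468). I'll do a final y squeeze and then check with the side camera.

```bash
python3 -m pendant '{"slide":[[0.009,0,0.16],[0,0,0.16],[0,0,0.12],[0,0,0.1],[0,0,0.06],[0,0,0.028],[0,0,0],[0,0,0],[0,0,0],[0,0,0]],"dr":[[0,0,0],[0,0,0],[0,0,0],[0,0,0],[0,0,0],[0,0,0],[0,0,0],[0,0,0],[0,0,0],[0,0,0]],"claw":[1,1,1,1,1,1,0.9,0.8,0.72,0.68]}' 10
python3 -m pendant '{"slide":[[0,0,0],[0,0,0],[0,0,0],[0,0,0],[0,0,0]],"dr":[[0,0,0],[0,0,0],[0,0,0],[0,0,0],[0,0,0]],"claw":[0.66,0.64,0.62,0.6,0.6]}' 10
python3 -c "
from h import *
s,r=state(); C=np.array([.5415,.1465,0]); print((s['position']-C)@r*1000)"
python3 -m pendant '{"slide":[[0,0,0],[0,0,0],[0,0,0],[0,0,-0.06],[0,0,-0.12],[0,0,-0.15],[0,0,-0.15],[0,0,-0.15],[-0.16,0,-0.08],[-0.16,0,0]],"dr":[[0,0,0],[0,0,0],[0,0,0],[0,0,0],[0,0,0],[0,0,0],[0,0,0],[0,0,0],[0,0,0],[0,0,0]],"claw":[0.75,0.9,1,1,1,1,1,1,1,1]}'
python3 - <<'E'
from h import *
state()
im=arm.get_image("side")[:,:,::-1]; tp=arm.get_image("top")[:,:,::-1]; cv2.imwrite("pics/side4.png",im); cv2.imwrite("pics/top4.png",tp)
o=np.zeros((520,800,3),np.uint8)
o[:,:400]=cv2.resize(im[295:360,205:255+0],(400,520),interpolation=cv2.INTER_CUBIC)
o[:,400:]=cv2.resize(tp[220:285,184:234],(400,520),interpolation=cv2.INTER_CUBIC)
o=np.zeros((480,800,3),np.uint8)
a=cv2.resize(im[297:357,200:284],None,fx=5.5,fy=5.5,interpolation=cv2.INTER_CUBIC); o[:330,:462]=a
b=cv2.resize(tp[222:285,186:232],None,fx=7,fy=7,interpolation=cv2.INTER_CUBIC); o[:441,470:792]=b
cv2.imwrite("pics/c4.png",o)
E
```

```text
clock: 12.2
position: [0.5441, 0.147, 0.0157]
ee_rot: [-3.077, -0.633, -0.003]
force: [-0.3, 0.5, -0.5]
width: 0.711
gripper_force: 0.0
clock: 12.7
position: [0.5436, 0.1471, 0.0153]
ee_rot: [-3.077, -0.634, -0.001]
force: [-1.1, -0.5, 6.5]
width: 0.655
gripper_force: 10.0
t 12.7 p [0.5436 0.1471 0.0153] tx [0.919 0.395 0.001] ty [ 0.395 -0.919  0.   ] tz [ 0.001  0.    -1.   ] F [-1.1 -0.5  6.5] w 0.655 g 10.0 q [-0.05  0.64 -0.43  1.9   0.4   0.69 -1.89]
[  2.20713468   0.25723679 -15.24964566]
clock: 13.7
position: [0.4596, 0.1113, 0.229]
ee_rot: [-3.076, -0.634, -0.01]
force: [-0.9, 0.3, 0.6]
width: 1.0
gripper_force: 0.0
t 13.7 p [0.4596 0.1113 0.229 ] tx [0.918 0.395 0.006] ty [ 0.396 -0.918  0.   ] tz [ 0.006  0.002 -1.   ] F [-0.9  0.3  0.6] w 1.0 g 0.0 q [ 0.14  0.24 -0.58  1.89  0.15  1.04 -1.67]
```

View pics/c4.png

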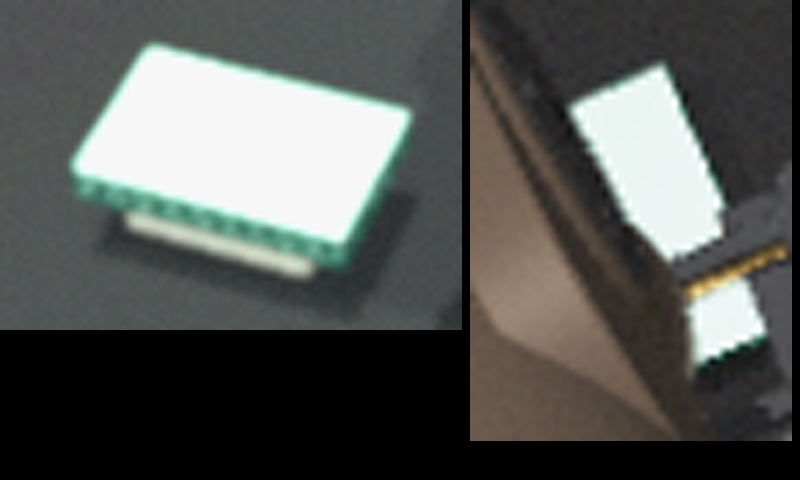

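The visible side faces are flush: smooth vertical faces in the side view, clean outline in the top view. Plates are done. Next I'll move over the bar with the tool's closing axis along box x, and refine the bar position from the earlier pictures.

```bash
python3 -m pendant '{"slide":[[-0.0605,0.1218,0],[-0.0605,0.1218,0],[-0.0605,0.1218,0],[-0.0605,0.1218,0],[-0.0605,0.1218,0],[-0.0605,0.1218,0],[-0.0605,0.1218,0],[0,0,0],[0,0,0],[0,0,0]],"dr":[[0,0,0],[0,0,0],[0,0,0],[0,0,0],[0,0,0],[0,0,0],[0,0,0],[0,0,-1],[0,0,-1],[0,0,-1]],"claw":[1,1,1,1,1,1,1,1,1,1]}'
python3 -m pendant '{"slide":[[0,0,0],[0,0,0],[0,0,0],[0,0,0],[0,0,0],[0,0,0],[0,0,0],[0,0,0],[0,0,0],[0,0,0]],"dr":[[0,0,-1],[0,0,-1],[0,0,-1],[0,0,-1],[0,0,-1],[0,0,-1],[0,0,-1],[0,0,-1],[0,0,-0.3],[0,0,0]],"claw":[1,1,1,1,1,1,1,1,1,1]}'
python3 - <<'E'
from h import *
state()
im=cv2.imread("pics/top0.png"); hsv=cv2.cvtColor(im,cv2.COLOR_BGR2HSV)
m=((hsv[:,:,1]<70)&(hsv[:,:,2]>140)).astype(np.uint8); k=np.zeros_like(m); k[276:302,312:382]=m[276:302,312:382]
ys,xs=np.nonzero(k); w=onplane("top",np.c_[xs,ys],.133)[:,:2]
r=cv2.minAreaRect((w*1000).astype(np.float32)); print("bar top",len(xs),r, w.mean(0), "mid px",xs.mean(),ys.mean())
o=((hsv[:,:,0]<20)&(hsv[:,:,1]>120)&(hsv[:,:,2]>100)).astype(np.uint8)
k=np.zeros_like(o);k[210:320,280:400]=o[210:320,280:400]
c=max(cv2.findContours(k,0,2)[0],key=cv2.contourArea); h=cv2.convexHull(c)
q=cv2.approxPolyDP(h,6,True)[:,0]; print("lid corners px",q.tolist()); w=onplane("top",q,.093); print(np.round(w[:,:2],4))
# side: bar
s=cv2.imread("pics/side0.png"); hs=cv2.cvtColor(s,cv2.COLOR_BGR2HSV)
m=((hs[:,:,1]<60)&(hs[:,:,2]>150)).astype(np.uint8); k=np.zeros_like(m);k[208:262,366:404]=m[208:262,366:404]
ys,xs=np.nonzero(k); print("side bar px",xs.mean(),ys.mean(),len(xs),"on z .131",onplane("side",(xs.mean(),ys.mean()),.129))
im=arm.get_image("wrist"); cv2.imwrite("pics/w5.png",im[:,:,::-1])
E
```

```text
clock: 14.8
position: [0.4424, -0.1755, 0.2257]
ee_rot: [-2.911, -1.18, 0.001]
force: [-0.8, 0.8, -0.0]
width: 1.001
gripper_force: 0.0
clock: 15.8
position: [0.4425, -0.1751, 0.2257]
ee_rot: [-1.998, -2.423, 0.0]
force: [0.4, 0.4, -0.5]
width: 1.001
gripper_force: 0.0
t 15.8 p [ 0.4425 -0.1751  0.2257] tx [-0.19   0.982  0.   ] ty [ 0.982  0.19  -0.   ] tz [-0.  0. -1.] F [ 0.4  0.4 -0.5] w 1.001 g 0.0 q [ 0.78  0.26 -0.63  1.89  0.17  1.05  0.28]
bar top 285 ((443.5775451660156, -172.4876708984375), (18.518362045288086, 114.38346862792969), 10.718059539794922) [ 0.44563168 -0.17250726] mid px 346.1017543859649 286.42105263157896
lid corners px [[378, 218], [395, 290], [302, 311], [286, 238]]
[[ 0.6065 -0.2553]
 [ 0.4384 -0.2863]
 [ 0.3961 -0.074 ]
 [ 0.5642 -0.0408]]
side bar px 384.5633802816901 231.95422535211267 284 on z .131 [[ 0.44206604 -0.16009663  0.129     ]]
```

View pics/w5.png

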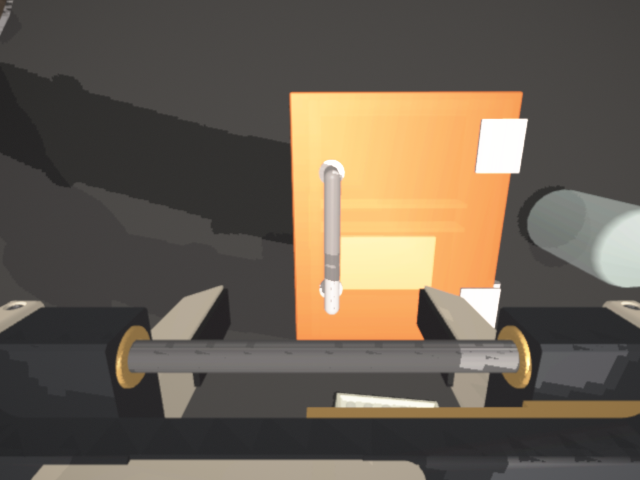

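The wrist view shows the bar from (332,172) to (332,305), nearly parallel to the tool x axis, and the lid shut. I'll compute the offset.

Run:
```python
from h import *
s,r=state(); c=arm.calibration("wrist"); p=s["position"]
w=onplane(c,[(332.5,172),(332,300),(332,236),(296,236),(503,236)],.129); w[3:]=onplane(c,[(294.5,236),(502,236)],.093)
print(np.round((w-p)@r*1000,1)); print(np.round(w,4))
```

```text
t 15.85 p [ 0.4425 -0.1751  0.2258] tx [-0.189  0.982  0.   ] ty [ 0.982  0.189 -0.   ] tz [-0.  0. -1.] F [0.7 1.1 0.3] w 1.001 g 0.0 q [ 0.78  0.26 -0.63  1.89  0.17  1.05  0.28]
[[ 54.2   5.2  96.8]
 [-44.2   5.5  96.7]
 [  7.7   5.2  96.8]
 [ -2.7 -25.5 132.8]
 [ -2.7 148.7 132.7]]
[[ 0.4373 -0.1209  0.129 ]
 [ 0.4562 -0.2174  0.129 ]
 [ 0.4461 -0.1665  0.129 ]
 [ 0.4179 -0.1825  0.093 ]
 [ 0.589  -0.1496  0.093 ]]
```

```bash
python3 -m pendant '{"slide":[[0.013,0.0175,0.08],[0,0,0.13],[0,0,0.1],[0,0,0.05],[0,0,0.026],[0,0,0],[0,0,0],[0,0,0],[0,0,0],[0,0,0]],"dr":[[0,0,0],[0,0,0],[0,0,0],[0,0,0],[0,0,0],[0,0,0],[0,0,0],[0,0,0],[0,0,0],[0,0,0]],"claw":[1,1,1,1,1,0.8,0.6,0.45,0.35,0.28]}' 15
python3 -c "
from h import *
state()"
python3 -m pendant '{"slide":[[0,0,0],[0,0,0],[0,0,0],[0,0,0],[0,0,0],[0,0,0],[0,0,0],[0,0,0]],"dr":[[0,0,0],[0,0,0],[0,0,0],[0,0,0],[0,0,0],[0,0,0],[0,0,0],[0,0,0]],"claw":[0.23,0.19,0.16,0.13,0.1,0.05,0.05,0.05]}' 15
python3 -c "
from h import *
s,r=state(); g=s['position']+.019*r[:,2]*-1; print('grasp',g)"
```

```text
clock: 16.85
position: [0.4472, -0.1704, 0.1108]
ee_rot: [1.999, 2.422, 0.0]
force: [-0.2, -0.5, -0.5]
width: 0.612
gripper_force: 0.0
t 16.85 p [ 0.4472 -0.1704  0.1108] tx [-0.19   0.982 -0.001] ty [0.982 0.19  0.001] tz [ 0.001 -0.001 -1.   ] F [-0.2 -0.5 -0.5] w 0.612 g 0.0 q [ 0.7   0.41 -0.58  2.02  0.31  0.79  0.14]
clock: 17.65
position: [0.4479, -0.17, 0.1103]
ee_rot: [1.998, 2.423, 0.002]
force: [5.7, 0.8, -4.8]
width: 0.125
gripper_force: 15.0
t 17.65 p [ 0.4479 -0.17    0.1103] tx [-0.191  0.982 -0.   ] ty [0.982 0.191 0.002] tz [ 0.002  0.    -1.   ] F [ 5.7  0.8 -4.8] w 0.125 g 15.0 q [ 0.7   0.41 -0.58  2.02  0.31  0.79  0.14]
grasp [ 0.44784529 -0.16998383  0.12928408]
```

Gripped: 11.5 mm opening on the 12 mm bar at the expected height. Now the arc increments.

Run:
```python
import numpy as np
a0=np.arctan2(50,150);R=.1581
th=np.r_[0,.02,np.arange(.06,1.341,.05)[:],1.36,1.39,1.4]
p=np.c_[-R*np.cos(a0+th),-R*np.sin(a0+th)]/.3
d=np.diff(np.round(p,3),axis=0)
for i in range(0,len(d),10): print(th[i+1:i+11].round(2)[[0,-1]],"".join(f"[0,{y:.3f},{z:.3f}]," for y,z in d[i:i+10]))
```

```text
[0.02 0.46] [0,0.003,-0.010],[0,0.008,-0.019],[0,0.010,-0.025],[0,0.012,-0.023],[0,0.013,-0.023],[0,0.014,-0.023],[0,0.015,-0.021],[0,0.016,-0.021],[0,0.017,-0.020],[0,0.018,-0.019],
[0.51 0.96] [0,0.019,-0.019],[0,0.020,-0.017],[0,0.021,-0.016],[0,0.021,-0.015],[0,0.022,-0.014],[0,0.023,-0.013],[0,0.024,-0.012],[0,0.024,-0.011],[0,0.025,-0.009],[0,0.025,-0.008],
[1.01 1.4 ] [0,0.025,-0.007],[0,0.026,-0.006],[0,0.026,-0.004],[0,0.026,-0.003],[0,0.026,-0.002],[0,0.027,0.000],[0,0.026,0.001],[0,0.026,0.002],[0,0.016,0.002],[0,0.005,0.001],
```

```bash
python3 -m pendant '{"slide":[[0,0.003,-0.01],[0,0.008,-0.019],[0,0.01,-0.025],[0,0.012,-0.023],[0,0.013,-0.023],[0,0.014,-0.023],[0,0.015,-0.021],[0,0.016,-0.021],[0,0.017,-0.02],[0,0.018,-0.019]],"dr":[[0,0,0],[0,0,0],[0,0,0],[0,0,0],[0,0,0],[0,0,0],[0,0,0],[0,0,0],[0,0,0],[0,0,0]],"claw":[0.05,0.05,0.05,0.05,0.05,0.05,0.05,0.05,0.05,0.05]}' 20
python3 -c "
from h import *
state()"
```

```text
clock: 18.65
position: [0.4826, -0.1632, 0.1716]
ee_rot: [-1.998, -2.421, 0.004]
force: [-6.6, -1.1, 0.4]
width: 0.12
gripper_force: 20.0
t 18.65 p [ 0.4826 -0.1632  0.1716] tx [-0.19   0.982  0.   ] ty [ 0.982  0.19  -0.003] tz [-0.003 -0.    -1.   ] F [-6.6 -1.1  0.4] w 0.12 g 20.0 q [ 0.69  0.38 -0.6   1.88  0.26  0.96  0.16]
```

```bash
python3 -m pendant '{"slide":[[0,0.019,-0.019],[0,0.02,-0.017],[0,0.021,-0.016],[0,0.021,-0.015],[0,0.022,-0.014],[0,0.023,-0.013],[0,0.024,-0.012],[0,0.024,-0.011],[0,0.025,-0.009],[0,0.025,-0.008]],"dr":[[0,0,0],[0,0,0],[0,0,0],[0,0,0],[0,0,0],[0,0,0],[0,0,0],[0,0,0],[0,0,0],[0,0,0]],"claw":[0.05,0.05,0.05,0.05,0.05,0.05,0.05,0.05,0.05,0.05]}' 20
python3 -c "
from h import *
state()"
```

```text
clock: 19.65
position: [0.5499, -0.1502, 0.2128]
ee_rot: [-1.999, -2.423, 0.001]
force: [-3.2, -0.4, 3.0]
width: 0.123
gripper_force: 20.0
t 19.65 p [ 0.5499 -0.1502  0.2128] tx [-0.19   0.982 -0.001] ty [ 0.982  0.19  -0.001] tz [-0.001 -0.001 -1.   ] F [-3.2 -0.4  3. ] w 0.123 g 20.0 q [ 0.6   0.43 -0.6   1.69  0.27  1.1   0.12]
```

```bash
python3 -m pendant '{"slide":[[0,0.025,-0.007],[0,0.026,-0.006],[0,0.026,-0.004],[0,0.026,-0.003],[0,0.026,-0.002],[0,0.025,0],[0,0.02,0.001],[0,0.015,0.001],[0,0.01,0.001],[0,0.005,0]],"dr":[[0,0,0],[0,0,0],[0,0,0],[0,0,0],[0,0,0],[0,0,0],[0,0,0],[0,0,0],[0,0,0],[0,0,0]],"claw":[0.05,0.05,0.05,0.05,0.05,0.05,0.05,0.05,0.05,0.05]}' 20
python3 -m pendant '{"slide":[[0,0,0],[0,0,0],[0,0,0]],"dr":[[0,0,0],[0,0,0],[0,0,0]],"claw":[0.05,0.05,0.05]}' 20
python3 - <<'E'
from h import *
s,r=state(); g=s['position']-.019*r[:,2]
g0=np.array([.44785,-.16998,.1293]); bx=np.array([.9815,.191,0]); dx=(g-g0)@bx; dz=g[2]-.129
print(dx,dz,"theta from x", np.arccos((.150-dx)/.1581)-.3218, "radius",np.hypot(-.15+dx,.05+dz))
im=arm.get_image("side")[:,:,::-1]; tp=arm.get_image("top")[:,:,::-1]
cv2.imwrite("pics/side6.png",im); cv2.imwrite("pics/top6.png",tp)
E
```

```text
clock: 20.65
position: [0.6101, -0.1385, 0.2169]
ee_rot: [-1.999, -2.423, 0.0]
force: [-1.9, 0.5, -1.5]
width: 0.121
gripper_force: 20.0
clock: 20.95
position: [0.6096, -0.1386, 0.217]
ee_rot: [-1.999, -2.423, 0.001]
force: [-0.5, 1.1, -3.6]
width: 0.122
gripper_force: 20.0
t 20.95 p [ 0.6096 -0.1386  0.217 ] tx [-0.19   0.982  0.   ] ty [ 0.982  0.19  -0.001] tz [-0.001  0.    -1.   ] F [-0.5  1.1 -3.6] w 0.122 g 20.0 q [ 0.52  0.51 -0.58  1.55  0.3   1.17  0.08]
0.16478885089392425 0.10697367224551832 theta from x 1.3426743988168282 radius 0.15766877905598856
```

View pics/side6.png

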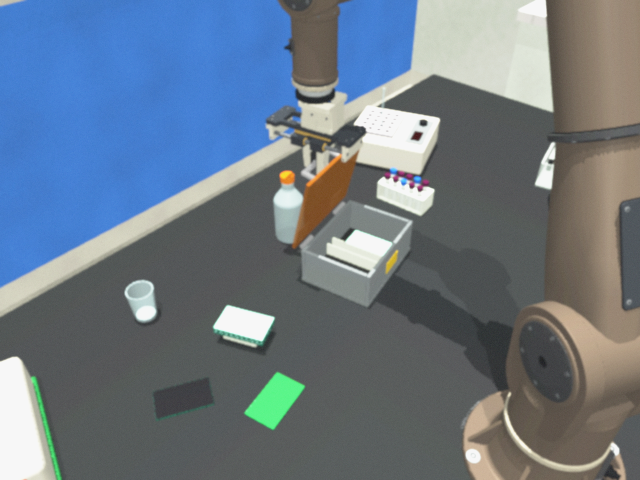

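The lid stands upright in the side view, with its edge from (305,240) to (350,165). It is clear of the bottle, and the stack at (244,326) is undisturbed. The estimated angle is 1.34 rad, so about 9 mm remains.

```bash
python3 -m pendant '{"slide":[[0,0.008,0],[0,0.01,0.001],[0,0.008,0.001],[0,0.005,0],[0,0,0],[0,0,0],[0,0,0],[0,0,0]],"dr":[[0,0,0],[0,0,0],[0,0,0],[0,0,0],[0,0,0],[0,0,0],[0,0,0],[0,0,0]],"claw":[0.05,0.05,0.05,0.05,0.05,0.05,0.05,0.05]}' 20
python3 - <<'E'
from h import *
s,r=state(); g=s['position']-.019*r[:,2]
g0=np.array([.44785,-.16998,.1293]); bx=np.array([.9815,.191,0]); dx=(g-g0)@bx; dz=g[2]-.129
print(dx,dz,"theta from x", np.arccos((.150-dx)/.1581)-.3218, "radius",np.hypot(-.15+dx,.05+dz))
im=arm.get_image("side")[:,:,::-1]; c=arm.calibration("side")
# check: outer top free edge ends? orange mask of the lid's side face, near edge vs vertical
o=cv2.resize(im[140:260,260:420],(800,600),interpolation=cv2.INTER_CUBIC); cv2.imwrite("pics/c7.png",o)
E
```

```text
clock: 21.85
position: [0.6188, -0.1368, 0.2163]
ee_rot: [-1.999, -2.423, 0.001]
force: [-2.9, 1.8, -11.0]
width: 0.121
gripper_force: 20.0
t 21.85 p [ 0.6188 -0.1368  0.2163] tx [-0.19   0.982  0.   ] ty [ 0.982  0.19  -0.001] tz [-0.001  0.    -1.   ] F [ -2.9   1.8 -11. ] w 0.121 g 20.0 q [ 0.51  0.53 -0.58  1.53  0.3   1.18  0.07]
0.17412444209338168 0.10634823354254266 theta from x 1.4021845257506502 radius 0.15819847925372227
```

View pics/c7.png

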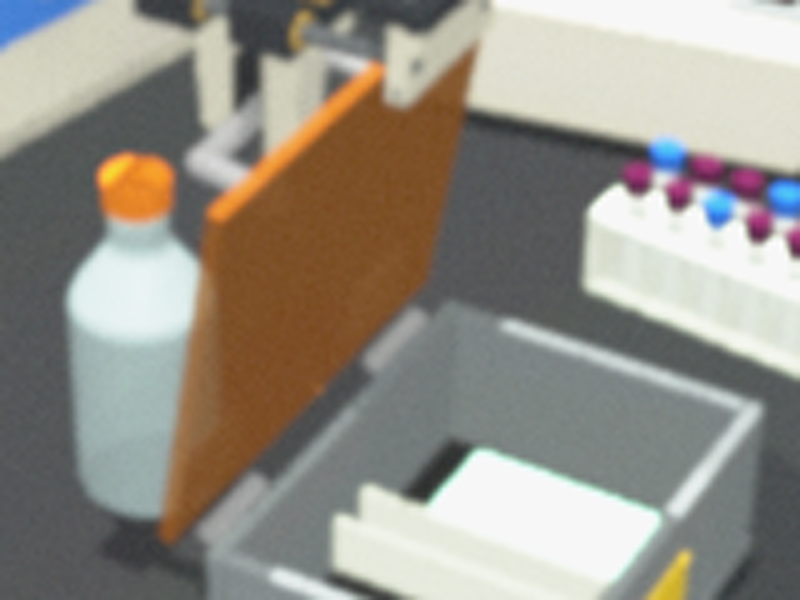

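The crop shows the lid near vertical, clear of the bottle, and held by the bar. I'll relax the slight radial strain and cross-check the angle from the lid's side edge, (293,248) to (302,183) in full-image pixels.

```bash
python3 -m pendant '{"slide":[[0,0,0.001],[0,0,0.001],[0,0,0],[0,0,0],[0,0,0],[0,0,0]],"dr":[[0,0,0],[0,0,0],[0,0,0],[0,0,0],[0,0,0],[0,0,0]],"claw":[0.05,0.05,0.05,0.05,0.05,0.05]}' 20
python3 - <<'E'
from h import *
s,r=state(); g=s['position']-.019*r[:,2]
bx=np.array([.9815,.191,0]); by=np.array([-.191,.9815,0]); H=np.array([.44785,-.16998,.079])+.15*bx
d=g-H; print("theta bar",np.pi-np.arctan2(d[2],d@bx)-.3218)
c=arm.calibration("side"); o=c["xyz"]
for y in (.105,.110,.115):
    P=[]
    for px in((293,248),(302.4,183)):
        a=onplane(c,px,0.)[0]; v=a-o; t=((H+y*by-o)@by)/(v@by); P.append(o+t*v)
    e=P[1]-P[0]; print("edge len",np.linalg.norm(e),"theta",np.pi-np.arctan2(e[2],e@bx),"low z",P[0][2])
E
```

```text
clock: 22.5
position: [0.6193, -0.1367, 0.2162]
ee_rot: [1.999, 2.423, 0.0]
force: [-2.5, 1.5, -7.3]
width: 0.124
gripper_force: 20.0
t 22.5 p [ 0.6193 -0.1367  0.2162] tx [-0.19   0.982 -0.   ] ty [0.982 0.19  0.   ] tz [ 0. -0. -1.] F [-2.5  1.5 -7.3] w 0.124 g 20.0 q [ 0.51  0.53 -0.58  1.53  0.3   1.18  0.07]
theta bar 1.405195490439758
edge len 0.17475956287249764 theta 1.408480771022759 low z 0.08466409918453843
edge len 0.17357405266791576 theta 1.4084807710227583 low z 0.08987537163629755
edge len 0.17238854246333363 theta 1.408480771022759 low z 0.09508664408805678
```

Both estimates agree, 1.405 and 1.408 rad, and everything is still. I'll hand it in.

```bash
python3 -c "
from cell import arm
print(arm.sign_off())"
```

```text
the job is handed in; nothing more can be done
None
```

I squared the four plates on the block and handed the job in with the gripper holding the lid still at about 1.40 rad; bottle, beaker and rack were left alone, and no verdict came back.

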